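Empty a component tray into the kit box and shut the keeper

ROBOT

A 6-joint arm with a two-finger parallel gripper is mounted at the origin on the work surface. World frame = base frame: x ahead of the robot, y to its left, z up, the work surface at z = 0. Lengths are in m, angles in degrees, forces in N, time in s.
With the tool pointing down it reaches from about 0.3 to 0.75 m from the base axis. Payload 8.5 kg.
Tool frame: the origin (TCP) lies midway between the tips of the shut fingers; the grasp point (between the pads) lies 19 mm behind it; z points along the fingers, y is the line along which they close (so a half turn about z gives the same grasp; the last joint's range is limited). The gripper opens to 85 mm and grips with 20 to 120 N. Pads are 22 mm wide; open, the fingers measure 114 mm over their backs; the gripper's body (76 mm by 85 mm) begins 54 mm behind the grasp point. The pads swing forward as they close: fully open they stand 13 mm farther back than shut.
Start: joints at [-83.612, 21.807, 74.336, -0, 83.858, -12.336], TCP at [0.177, -0.521, 0.231] pointing down, gripper open.
Joint ranges: [-178.18, 178.18], [-50.72, 133.34], [12.68, 142.11], [-81.47, 261.47], [9.98, 163.14], [-165.26, 165.26]. Speed limits (degrees/s): [136.94, 136.94, 180, 180, 180, 180].

INTERFACE

Orientations are given as a 3x3 rotation matrix whose columns are the frame's x, y, z axes.
In Python, from rig import observe, optics, order, spotter gives the robot as it stands.
- The arm moves only by the tool move_arm, never from a script. Its argument "series" is text: rows parted by semicolons, each of 5 numbers parted by spaces: the shift along the tool's x, y, z in cm, then the turn about the tool's z in degrees, then the opening, from -1 (shut) to 1 (fully open). A call has 1 to 8 rows; each row is the pose to reach, as a shift and turn from the pose commanded when the call began, along the tool's axes at that moment; what a row does not reach only later rows make up. A row lasts 1/8 s, in which the tool goes at most 62.5 mm and 10.7 degrees, less where a joint would pass 70% of its speed; a pose out of reach is approached as far as the arm can. A call with a gripper value outside its range is refused whole. The fingers move at their own pace and stop on an object; "force" is the grip in N (left out, the last holds). Time passes only in rows, so rows that repeat a pose let the fingers close. It gives the time, the measured TCP pose, the force, the opening and the grip force at its end, in the units of the state.
- observe(): the state, without advancing time (a new reading comes with each control period).
- optics.get_image(name): name is "side" or "top" or "wrist"; returns a dict with "pixels" (480x640x3 uint8, blue, green, red), "camera_matrix" (3x3 intrinsics, pixels), "rvec" (rotation vector, rad) and "tvec" (3), from world to camera coordinates, as OpenCV has them. Camera axes: x right, y down, z forward; pixel columns grow to the right and rows downward; lengths in m; the calibration is good to about 2 mm. A picture is of the moment at which its call begins. There is no depth.
- order.close_job(): hands the job in; it is judged then, once.
Trained networks look in the newest picture that a camera, given by its name, has taken for a name from the list of things; names that differ only in an ending like _2 or _b are one class to them, and where a whole thing is asked for, a point or a joint stands for the part that bears it (a point fixed in the world has none). Each returns a list of dicts, best first, with "score" (0 to 1); they miss things now and then, are a little off and sometimes report something else, mostly with a low value. They report only what shows in the picture. A call takes as long as a camera call.
- spotter.find_in(thing, camera): "point" ([x, y, z] in m, in world coordinates, good to about 4 mm: the middle of the surface that is visible of it).
- spotter.cut_out(thing, camera): "pixels" (480x640 bool, what is visible of it).
- spotter.mark_of(thing, camera): "point" ([x, y, z] in m, in world coordinates, good to about 4 mm: a listed point, or the origin of a listed thing).
The state is a dict: "time_s": time; "q": joint angles; "qvel": joint speeds; "joint_efforts": joint torques, N m; "position": TCP position; "tool_rot": TCP orientation; "ft_force": force on the tool from outside, world axes, zero at the start; "wrist_torque": the same for the moment, N m; "grip_width": finger opening in m; "gripper_force": force on a finger pad.
Only numpy, scipy, OpenCV 4.12 (cv2) and the standard library are available. Lean on these libraries where they do the work, as an engineer would, in place of code of your own. Each camera call takes 0.05 s, during which the arm holds its last target. There are 200 camera calls.

TASK

Pick up the metal tray of components, carry it to the kit box in its cradle and tip it there so that all four components slide into the box, without touching the components with the gripper. Put the empty tray back flat on its mat, and swing the hinged keeper bar shut across the box until it snaps behind its spring ball. Leave the other things on the bench where they are.

Things in the scene. Friction and masses are not known exactly. Their poses are not given: they have to be found in the camera images.
- tray: loose aluminium scoop tray, 0.25 kg: floor 140 x 86 x 3 mm, 22 mm high walls at the sides and rear (-x), fully open at the front (+x). Origin: centre of the floor's underside; x runs from handle to open end, z up. Rear: upright black handle block 42 mm long (x -119 to -77 mm), 14 mm thick along y, 48 mm high. Inside 134 x 80 mm; parts slide on it at about 18 to 26 degrees
- tray_grip (a point): centre of the handle block, 98 mm behind the tray's origin, 30 mm above the tray's underside; tray axes. Grip across the tray's y (14 mm)
- tray_spout (a point): middle of the tray's open front edge, on the floor's upper face, 70 mm ahead of the tray's origin
- mat: fixed woven bench mat, 280 x 240 x 3 mm (x, y, z); origin: centre of its underside, on the bench. The tray starts on it
- cradle: fixed plate 200 x 134 x 10 mm under the kit box; origin: centre of its underside, on the bench. Hinge post (radius 10 mm) at x = +83 mm, y = 0; catch post at x = -83 mm (16 mm along x, y -11 to 19 mm, 50 mm high) with the spring ball on it at y = 11 mm (top 70.5 mm high) and a stop plate at y = -10.5 mm, 82 mm high
- kit_box: loose open grey box, 134 x 114 x 50 mm outside, walls and floor 5 mm, standing on the cradle plate (rim 60 mm above the bench) between low lips; origin: centre of its underside, axes as the cradle
- keeper (a joint): angle (rad) of the keeper bar: round steel bar, 12 mm, 185 mm long, turning level about the hinge post, its axis 72.5 mm above the bench. 0 = shut, lying from the hinge along the cradle's -x across the box to the catch; grows as it swings out to the cradle's +y side, at most 1.6. It meets the spring ball at about 0.13, needs about 4 to 8 N at the pin to pass it, and is home and held at 0
- keeper_hinge (a point): on the hinge axis, at the height of the bar's axis; fixed to the cradle, cradle axes
- keeper_pin (a point): upright round steel pin at the free end of the keeper bar, 185 mm from the hinge: 10 mm across, its top 116.5 mm above the bench, bar's top 78.5 mm; the point is on the pin's axis 100.5 mm above the bench. Push it sideways with the fingers
- trafo_a: black block-shaped transformer, 28 x 24 x 20 mm, 40 g; origin at the centre of its underside as it stands; see also its centre point
- trafo_b: the same as trafo_a
- heatsink: finned aluminium heat sink, 24 x 24 x 20 mm, 25 g; origin at the centre of its underside as it stands; see also its centre point
- capacitor: short black round capacitor, 24 mm across, 22 mm high, 20 g; origin at the centre of its underside as it stands; see also its centre point
- trafo_a_c (a point): centre of trafo_a
- trafo_b_c (a point): centre of trafo_b
- heatsink_c (a point): centre of heatsink
- capacitor_c (a point): centre of capacitor
- bottle: bystander: loose upright cleaner bottle, 54 mm across, 140 mm high; origin: centre of its underside
- spool: bystander: loose upright spool, 58 mm across, 40 mm high; origin: centre of its underside
- jar: bystander: loose flux jar, 44 mm across, 55 mm high; origin: centre of its underside
- tin: bystander: loose open steel tin, 56 mm across, 42 mm high; origin: centre of its underside
- meter: bystander: loose multimeter lying flat, 75 x 145 x 40 mm; origin: centre of its underside
- pliers: bystander: loose pliers lying flat, 130 x 46 x 16 mm, along x; origin near the middle, on the bench
- screwdriver: bystander: loose screwdriver, 190 mm long along x, about 30 mm high; origin near its middle, on the bench

How it is judged:
By the outcome, as a careful person would: the job done as asked, in the order asked, and still so for the second after the job is handed in, with the robot touching nothing.
It also fails if it takes over 72 s, if anything falls off the work surface, if the arm or the gripper's body presses on something with over 40 N, if the wrist force passes 120 N, or if a joint passes its speed limit or range.

## Working session

There is one attempt and no reset: what is moved stays moved. The work goes in short steps, Python scripts to look and compute and a tool call to move; the robot and the scene stay as the last step left them, time stands still between calls to the robot, and variables do not carry over. Pictures are saved under pics/ and viewed, at most 13 in all, crops included, and the job is handed in when it is done.

Besides the shell and the picture viewer there is one more tool, called as name(argument=value, ...), one argument or row to a line, values as JSON. move_arm: Moves the arm, as the interface text tells. Its arguments: {"type":"object","properties":{"series":{"type":"string"},"force":{"type":"number"}},"required":["series"]}

```bash
ls; mkdir -p pics; cat > h.py <<'E'
from rig import observe, optics, order, spotter
import numpy as np, cv2
def cam(n):
    d=optics.get_image(n); return d
def pts(names, cams=("top","side"), fn="mark_of", k=1):
    for c in cams:
        cam(c)
        for n in names:
            r=getattr(spotter,fn)(n,c)
            print(c,n,[(np.round(x["point"],3).tolist(),round(x["score"],2)) for x in r[:k]])
E
python3 - <<'E'
from h import *
s=observe(); print(np.round(s["tool_rot"],3), s["position"])
for c in("top","side"): cv2.imwrite(f"pics/{c}0.png",cam(c)["pixels"])
pts("tray tray_grip tray_spout mat cradle kit_box keeper keeper_hinge keeper_pin bottle spool jar tin meter pliers screwdriver".split())
pts(["trafo_a_c","heatsink_c","capacitor_c"],k=3)
E
```

```text
pics
[[ 0.947  0.321 -0.   ]
 [ 0.321 -0.947  0.002]
 [ 0.    -0.002 -1.   ]] [ 0.17652158 -0.52056741  0.23066271]
top tray [([0.54, 0.217, 0.005], 0.69)]
top tray_grip [([0.454, 0.17, 0.032], 0.71)]
top tray_spout [([0.602, 0.254, 0.005], 0.7)]
top mat []
top cradle [([0.661, -0.232, 0.001], 0.55)]
top kit_box [([0.505, -0.254, 0.01], 0.77)]Traceback (most recent call last):
  File "<stdin>", line 4, in <module>
  File "h.py", line 9, in pts
    r=getattr(spotter,fn)(n,c)
ValueError: it knows: bottle, capacitor, cradle, heatsink, jar, keeper_hinge, keeper_pin, kit_box, mat, meter, pliers, screwdriver, spool, tin, trafo, trafo_a, trafo_b, tray, tray_grip, tray_spout
```

```bash
python3 - <<'E'
from h import *
pts("tray tray_grip tray_spout mat cradle kit_box keeper_hinge keeper_pin bottle spool jar tin meter pliers screwdriver heatsink capacitor".split())
pts(["trafo"],k=3)
E
```

```text
top tray [([0.542, 0.222, 0.003], 0.64)]
top tray_grip [([0.455, 0.173, 0.035], 0.8)]
top tray_spout [([0.602, 0.257, 0.002], 0.7)]
top mat [([0.582, -0.346, -0.003], 0.5)]
top cradle []
top kit_box [([0.505, -0.255, 0.01], 0.61)]
top keeper_hinge [([0.59, -0.237, 0.074], 0.75)]
top keeper_pin [([0.476, -0.081, 0.101], 0.84)]
top bottle [([0.458, 0.387, 0.002], 0.6)]
top spool [([0.544, 0.059, 0.003], 0.83)]
top jar [([0.582, -0.346, -0.004], 0.78)]
top tin [([0.657, -0.235, -0.002], 0.83)]
top meter [([0.709, 0.009, -0.001], 0.61)]
top pliers [([0.526, -0.46, -0.002], 0.91)]
top screwdriver [([0.379, 0.018, -0.001], 0.95)]
top heatsink [([0.569, 0.207, 0.007], 0.67)]
top capacitor [([0.491, 0.217, 0.002], 0.7)]
side tray [([0.54, 0.219, 0.001], 0.94)]
side tray_grip [([0.457, 0.168, 0.033], 0.97)]
side tray_spout [([0.598, 0.258, 0.006], 0.98)]
side mat [([0.513, 0.219, 0.001], 0.93)]
side cradle [([0.506, -0.259, 0.003], 0.96)]
side kit_box [([0.512, -0.258, 0.008], 0.61)]
side keeper_hinge [([0.561, 0.206, 0.005], 0.69)]
side keeper_pin []
side bottle [([0.454, 0.385, 0.001], 0.71)]
side spool [([0.54, 0.06, 0.001], 0.96)]
side jar [([0.492, 0.219, 0.004], 0.71)]
side tin [([0.656, -0.234, 0.003], 0.88)]
side meter [([0.708, 0.005, -0.002], 0.93)]
side pliers [([0.519, -0.455, -0.002], 0.81)]
side screwdriver [([0.375, 0.016, -0.002], 0.94)]
side heatsink [([0.563, 0.207, 0.005], 0.66)]
side capacitor [([0.492, 0.216, 0.006], 0.69)]
top trafo [([0.518, 0.185, -0.0], 0.58), ([0.542, 0.239, 0.001], 0.48)]
side trafo [([0.515, 0.183, 0.008], 0.79), ([0.541, 0.237, 0.002], 0.73), ([0.586, -0.236, 0.075], 0.22)]
```

View pics/top0.png

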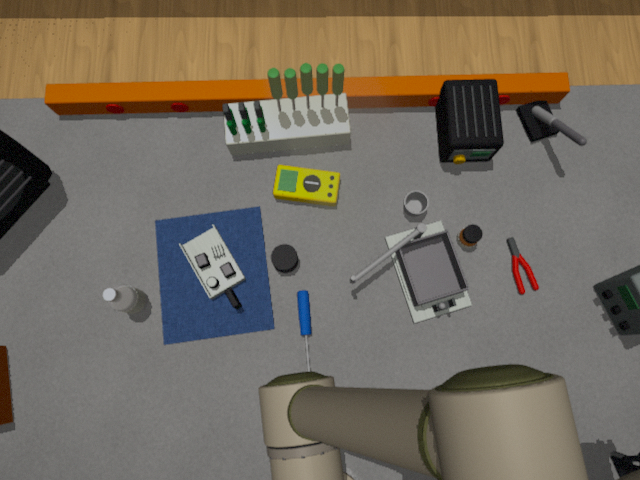

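View pics/side0.png

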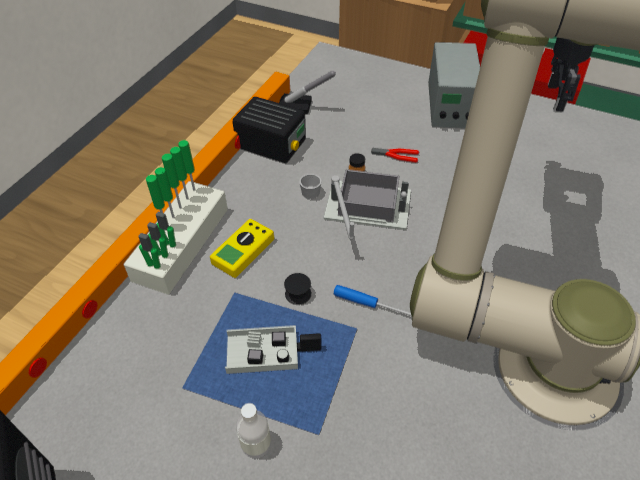

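```bash
cat >> h.py <<'E'
def to(x,y,z,yaw=None):
    s=observe(); R=np.array(s["tool_rot"]); d=R.T@(np.array([x,y,z])-s["position"])
    y0=np.degrees(np.arctan2(R[1,0],R[0,0])); t=0 if yaw is None else (y0-yaw+180)%360-180
    print("t",round(s["time_s"],2),"pos",np.round(s["position"],4),"yaw",round(y0,2),"w",round(s["grip_width"],4),"f",np.round(s["ft_force"],1),"q",np.round(s["q"]))
    print("shift cm",np.round(d*100,2),"turn",round(t,1))
E
python3 -c "
from h import *
to(.4555,.170,.13,31)"
```

```text
t 2.45 pos [ 0.1766 -0.5209  0.2313] yaw 18.72 w 0.0854 f [ 0.1 -0.5  0.4] q [-84.  22.  74.   0.  84. -12.]
shift cm [ 48.6  -56.48  10.13] turn -12.3
```

move_arm(
  series="4 -4.6 0 0 1; 8 -9.3 0 0 1; 12 -14 0 0 1; 16 -18.6 0 0 1; 20 -23.3 0 0 1; 24 -28 0 0 1; 28 -32.5 0 0 1; 32 -37 0 0 1",
)

```text
time_s: 3.45
position: [0.3613, -0.0659, 0.2317]
tool_rot: [[0.947, 0.321, 0.001], [0.321, -0.947, -0.001], [0.001, 0.001, -1.0]]
ft_force: [0.5, -1.0, -1.6]
grip_width: 0.0856
gripper_force: 0.0
```

```bash
python3 -c "
from h import *
to(.4555,.170,.13,31)"
```

```text
t 3.45 pos [ 0.3613 -0.0659  0.2317] yaw 18.7 w 0.0856 f [ 0.5 -1.  -1.6] q [-29.   3. 100.  -0.  77.  42.]
shift cm [ 16.48 -19.34  10.17] turn -12.3
```

move_arm(
  series="4 -4.5 0 -3 1; 8 -9.5 0 -6 1; 12 -14 2 -9 1; 15 -17.5 5 -12.3 1; 16.5 -19.3 9 -12.3 1; 16.5 -19.3 10.2 -12.3 1; 16.5 -19.3 10.2 -12.3 1",
)

```text
time_s: 4.32
position: [0.4549, 0.1674, 0.1294]
tool_rot: [[0.857, 0.515, -0.001], [0.515, -0.857, -0.0], [-0.001, -0.0, -1.0]]
ft_force: [0.1, -1.4, 0.0]
grip_width: 0.085
gripper_force: 0.0
```

```bash
python3 -c "
from h import *
pts(['tray_grip','tray_spout','tray'],('top','side','wrist'))
cv2.imwrite('pics/w1.png',cam('wrist')['pixels'])
to(.4555,.170,.018,31)"
```

```text
top tray_grip [([0.452, 0.171, 0.035], 0.52)]
top tray_spout [([0.603, 0.257, 0.002], 0.63)]
top tray []
side tray_grip [([0.457, 0.169, 0.032], 0.82)]
side tray_spout [([0.596, 0.258, 0.002], 0.92)]
side tray [([0.543, 0.22, -0.001], 0.84)]
wrist tray_grip [([0.455, 0.173, 0.03], 0.91)]
wrist tray_spout [([0.547, 0.059, -0.004], 0.26)]
wrist tray [([0.536, 0.221, 0.004], 0.93)]
t 4.97 pos [0.4552 0.168  0.1294] yaw 31.02 w 0.0854 f [ 0.5 -0.1 -0.1] q [ 6. 22. 94.  0. 65. 65.]
shift cm [ 0.13 -0.16 11.14] turn 0.0
```

View pics/w1.png

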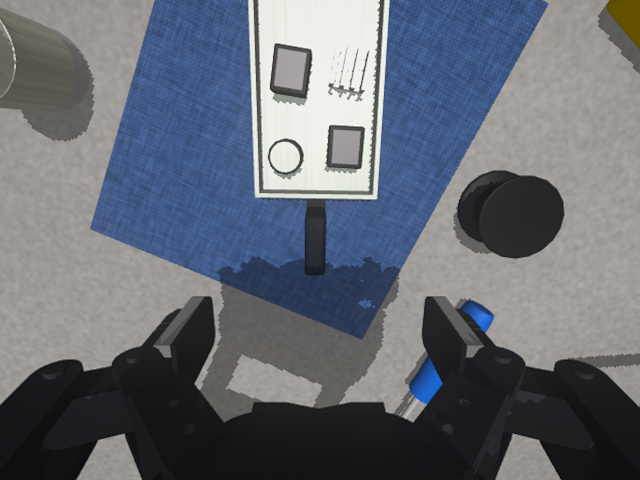

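move_arm(
  series="0.1 -0.1 4 0 1; 0.1 -0.1 8 0 1; 0.1 -0.1 10.5 0 1; 0.1 -0.1 11.2 0 1; 0.1 -0.1 11.2 0 1; 0.1 -0.1 11.2 0 -0.5; 0.1 -0.1 11.2 0 -0.9; 0.1 -0.1 11.2 0 -1",
  force=100,
)

```text
time_s: 5.98
position: [0.4557, 0.1694, 0.0178]
tool_rot: [[0.857, 0.515, 0.001], [0.515, -0.857, 0.0], [0.001, 0.0, -1.0]]
ft_force: [-0.3, 0.3, 0.4]
grip_width: 0.0323
gripper_force: 0.0
```

move_arm(
  series="0 0 0 0 -1; 0 0 0 0 -1; 0 0 0 0 -1; 0 0 0 0 -1",
)

```text
time_s: 6.48
position: [0.4556, 0.1694, 0.0178]
tool_rot: [[0.857, 0.515, 0.001], [0.515, -0.857, 0.0], [0.001, 0.0, -1.0]]
ft_force: [-0.7, -1.0, 6.5]
grip_width: 0.0126
gripper_force: 98.2
```

move_arm(
  series="0 0 -0.2 0 -1; 0 0 -0.7 0 -1; 0 0 -1.5 0 -1; 0 0 -2.5 0 -1; 0 0 -3.5 0 -1; 0 0 -4.3 0 -1; 0 0 -4.8 0 -1; 0 0 -5 0 -1",
)

```text
time_s: 7.48
position: [0.4555, 0.1694, 0.0676]
tool_rot: [[0.857, 0.515, 0.0], [0.515, -0.857, 0.0], [0.0, 0.0, -1.0]]
ft_force: [-0.9, -0.0, -3.2]
grip_width: 0.0131
gripper_force: 97.4
```

```bash
python3 -c "
from h import *
pts(['tray_grip','tray_spout','tray'],('top','side','wrist'))
s=observe(); print(s['ft_force'],s['wrist_torque'])
cv2.imwrite('pics/s2.png',cv2.resize(cam('side')['pixels'][260:460,150:400],None,fx=2.4,fy=2.4))"
```

```text
top tray_grip []
top tray_spout [([0.602, 0.257, 0.054], 0.89)]
top tray [([0.537, 0.22, 0.055], 0.86)]
side tray_grip [([0.458, 0.166, 0.081], 0.95)]
side tray_spout [([0.598, 0.258, 0.053], 0.64)]
side tray [([0.54, 0.218, 0.05], 0.86)]
wrist tray_grip [([0.453, 0.17, 0.076], 0.56)]
wrist tray_spout []
wrist tray [([0.536, 0.216, 0.054], 0.64)]
[ 0.05329177 -0.04571439 -3.72962298] [-0.16280795  0.20274562 -0.01365109]
```

View pics/s2.png

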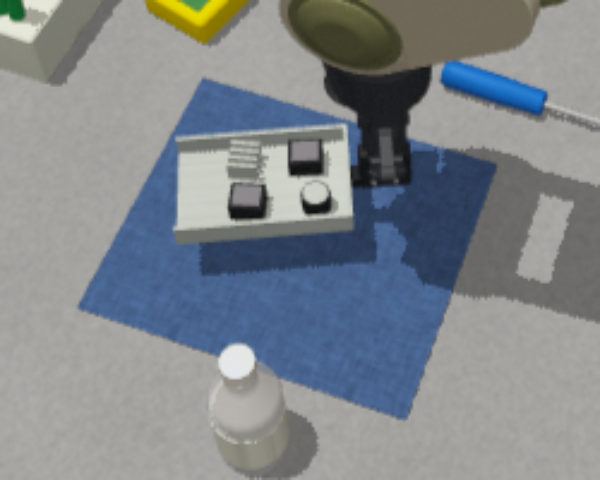

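```bash
cat >> h.py <<'E'
def unproj(d,uv,z):
    K=d["camera_matrix"];R=cv2.Rodrigues(np.array(d["rvec"]))[0];t=np.array(d["tvec"]).ravel()
    p=cv2.undistortPoints(np.float64(uv).reshape(-1,1,2),np.array(K),None).reshape(-1,2)
    r=np.c_[p,np.ones(len(p))]@R; C=-R.T@t
    return C+r*((z-C[2])/r[:,2])[:,None]
E
python3 -c "
from h import *
d=cam('top')
for n,z in(('cradle',.01),('kit_box',.06)):
  for r in spotter.cut_out(n,'top')[:2]:
    m=np.uint8(r['pixels']); c=max(cv2.findContours(m,0,2)[0],key=cv2.contourArea)
    b=cv2.boxPoints(cv2.minAreaRect(c)); w=unproj(d,b,z); e=w[1]-w[0]; f=w[2]-w[1]
    print(n,r['score'],m.sum(),w[:,:2].round(3).tolist(),w.mean(0).round(4),np.linalg.norm(e),np.degrees(np.arctan2(e[1],e[0])),np.linalg.norm(f))
pts(['keeper_hinge','keeper_pin','cradle','kit_box'],('top','side'))
"
```

```text
cradle 0.74 2346 [[0.55, -0.06], [0.63, -0.286], [0.427, -0.343], [0.354, -0.124]] [ 0.4904 -0.2035  0.01  ] 0.23994146155548904 -70.72105151680098 0.2102723406793715
cradle 0.22 111 [[0.587, 0.243], [0.592, 0.213], [0.572, 0.21], [0.567, 0.24]] [0.5795 0.2265 0.01  ] 0.030605152836704678 -81.72634416731891 0.020064118988009198
kit_box 0.6 3675 [[0.552, -0.17], [0.59, -0.293], [0.456, -0.325], [0.42, -0.205]] [ 0.5045 -0.2481  0.06  ] 0.12866365501479848 -72.86458004771238 0.13745044605612855
top keeper_hinge [([0.588, -0.235, 0.071], 0.83)]
top keeper_pin [([0.475, -0.084, 0.101], 0.79)]
top cradle [([0.579, -0.346, -0.002], 0.3)]
top kit_box [([0.501, -0.253, 0.007], 0.57)]
side keeper_hinge [([0.586, -0.24, 0.075], 0.43)]
side keeper_pin []
side cradle []
side kit_box []
```

move_arm(
  series="0 0 -0.5 0 -1; 0 0 -1.5 0 -1; 0 0 -3 0 -1; 0 0 -4.7 0 -1; 0 0 -6.5 0 -1; 0 0 -8.2 0 -1; 0 0 -9.5 0 -1; 0 0 -10.4 0 -1",
)

```text
time_s: 9.78
position: [0.4555, 0.1694, 0.1722]
tool_rot: [[0.857, 0.515, 0.001], [0.515, -0.857, 0.0], [0.001, 0.0, -1.0]]
ft_force: [-0.3, -0.2, -4.6]
grip_width: 0.0127
gripper_force: 97.4
```

```bash
python3 -c "
from h import *
to(.383,-.293,.173,16.5)"
```

```text
t 9.78 pos [0.4555 0.1694 0.1722] yaw 31.02 w 0.0127 f [-0.3 -0.2 -4.6] q [ 6. 19. 90. -0. 71. 65.]
shift cm [-30.05  35.89  -0.09] turn 14.5
```

move_arm(
  series="-0.3 0.4 0 0 -1; -1 1.2 0 0 -1; -1.9 2.3 0 0.5 -1; -3.2 3.8 0 1.1 -1; -4.6 5.5 0 1.8 -1; -6.2 7.4 0 2.6 -1; -7.7 9.2 0 3.4 -1; -9.2 11 0 4.2 -1",
)

```text
time_s: 10.78
position: [0.4328, 0.0262, 0.1711]
tool_rot: [[0.893, 0.45, -0.001], [0.45, -0.893, -0.0], [-0.001, -0.0, -1.0]]
ft_force: [1.0, -0.3, -5.1]
grip_width: 0.0127
gripper_force: 97.5
```

```bash
python3 -c "
from h import *
to(.383,-.293,.173,16.5)"
```

```text
t 10.78 pos [0.4328 0.0262 0.1711] yaw 26.74 w 0.0127 f [ 1.  -0.3 -5.1] q [-12.  14.  97.  -0.  69.  51.]
shift cm [-18.81  26.26  -0.18] turn 10.2
```

move_arm(
  series="-1.4 2 0 0.8 -1; -2.8 3.9 0 1.6 -1; -4.2 5.9 0 2.4 -1; -5.6 7.8 0 3.2 -1; -7 9.8 0 4 -1; -8.4 11.7 0 4.8 -1; -9.8 13.7 0 5.5 -1; -11.2 15.6 0 6.2 -1",
)

```text
time_s: 11.78
position: [0.403, -0.1635, 0.1711]
tool_rot: [[0.936, 0.351, -0.0], [0.351, -0.936, -0.0], [-0.0, -0.0, -1.0]]
ft_force: [1.3, -0.7, -4.5]
grip_width: 0.0127
gripper_force: 97.5
```

```bash
python3 -c "
from h import *
to(.383,-.293,.173,16.5)"
```

```text
t 11.78 pos [ 0.403  -0.1635  0.1711] yaw 20.54 w 0.0127 f [ 1.3 -0.7 -4.5] q [-38.  14.  97.  -0.  69.  32.]
shift cm [-6.41 11.43 -0.18] turn 4.0
```

move_arm(
  series="-1.1 2 0 0.7 -1; -2.2 4 0 1.4 -1; -3.3 5.9 0 2.1 -1; -4.4 7.8 -0.1 2.8 -1; -5.3 9.4 -0.1 3.4 -1; -5.9 10.6 -0.1 3.8 -1; -6.3 11.2 -0.2 4 -1; -6.4 11.4 -0.2 4 -1",
)

```text
time_s: 12.78
position: [0.384, -0.2914, 0.1733]
tool_rot: [[0.958, 0.286, 0.0], [0.286, -0.958, 0.0], [0.0, -0.0, -1.0]]
ft_force: [0.2, 0.0, -3.8]
grip_width: 0.0128
gripper_force: 97.6
```

```bash
python3 -c "
from h import *
to(.383,-.293,.173,16.5)
pts(['tray_grip','tray_spout','kit_box','trafo','heatsink','capacitor'],('top','side'),k=2)
d=cam('top')
cv2.imwrite('pics/t3.png',cv2.resize(d['pixels'][190:350,340:520],None,fx=3,fy=3))"
```

```text
t 12.78 pos [ 0.384  -0.2914  0.1733] yaw 16.62 w 0.0128 f [ 0.2  0.  -3.8] q [-51.  18.  90.   0.  71.  22.]
shift cm [-0.14  0.13  0.03] turn 0.1
top tray_grip [([0.546, -0.243, 0.158], 0.54)]
top tray_spout []
top kit_box [([0.507, -0.254, 0.009], 0.68)]
top trafo [([0.449, -0.294, 0.155], 0.76), ([0.491, -0.245, 0.156], 0.49)]
top heatsink [([0.502, -0.282, 0.166], 0.6), ([0.499, -0.28, 0.172], 0.6)]
top capacitor [([0.43, -0.253, 0.161], 0.73), ([0.523, -0.46, -0.003], 0.68)]
side tray_grip [([0.388, -0.295, 0.188], 0.65)]
side tray_spout [([0.543, -0.241, 0.162], 0.6)]
side kit_box [([0.514, -0.255, 0.009], 0.65)]
side trafo [([0.445, -0.294, 0.163], 0.73), ([0.486, -0.243, 0.162], 0.67)]
side heatsink [([0.499, -0.282, 0.16], 0.58), ([0.497, -0.279, 0.17], 0.44)]
side capacitor [([0.429, -0.256, 0.16], 0.64), ([0.496, -0.28, 0.158], 0.55)]
```

View pics/t3.png

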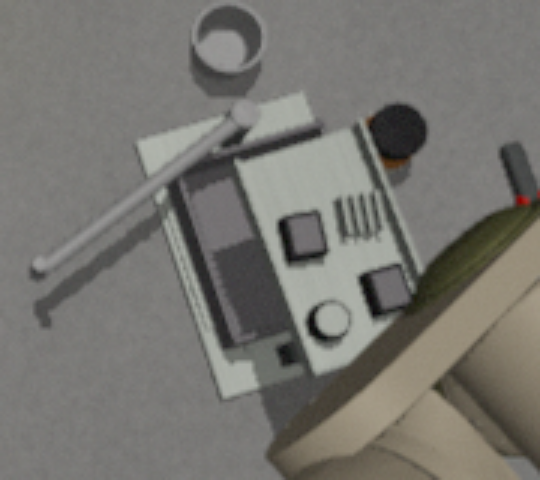

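move_arm(
  series="0 0 0 0 -1; 0 0 0 0 -1",
  force=40,
)

```text
time_s: 13.78
position: [0.384, -0.2913, 0.1733]
tool_rot: [[0.958, 0.286, -0.0], [0.286, -0.958, 0.0], [-0.0, -0.0, -1.0]]
ft_force: [-0.5, 0.2, -3.6]
grip_width: 0.0124
gripper_force: 97.6
```

move_arm(
  series="0 0 0 0 -1; 0 0 0 0 -1",
  force=20,
)

```text
time_s: 14.02
position: [0.384, -0.2913, 0.1733]
tool_rot: [[0.958, 0.286, -0.0], [0.286, -0.958, 0.0], [-0.0, -0.0, -1.0]]
ft_force: [0.2, -0.2, -4.3]
grip_width: 0.0129
gripper_force: 97.6
```

```bash
python3 -c "
from h import *
pts(['tray_grip','tray_spout'],('top','side'))
s=observe(); print(s['ft_force'],s['wrist_torque'],s['gripper_force'])"
```

```text
top tray_grip []
top tray_spout []
side tray_grip [([0.543, 0.058, -0.001], 0.4)]
side tray_spout [([0.543, -0.239, 0.159], 0.94)]
[-0.07913606  0.0042493  -3.26469449] [-0.0462825   0.23208663  0.06213762] 97.57421851158142
```

move_arm(
  series="0 0 0 0 -0.98; 0 0 0 0 -0.95",
  force=20,
)

```text
time_s: 14.58
position: [0.384, -0.2913, 0.1733]
tool_rot: [[0.958, 0.286, -0.0], [0.286, -0.958, -0.0], [-0.0, 0.0, -1.0]]
ft_force: [-0.5, -0.0, -3.9]
grip_width: 0.0129
gripper_force: 97.6
```

move_arm(
  series="0 0 0 0 -0.88",
)

```text
time_s: 14.7
position: [0.384, -0.2913, 0.1733]
tool_rot: [[0.958, 0.286, 0.0], [0.286, -0.958, 0.0], [0.0, -0.0, -1.0]]
ft_force: [-0.8, -0.8, -3.2]
grip_width: 0.0126
gripper_force: 97.6
```

```bash
python3 -c "
from h import *
pts(['tray_spout'],('top','side'))"
```

```text
top tray_spout [([0.546, -0.245, 0.158], 0.6)]
side tray_spout [([0.545, -0.241, 0.159], 0.58)]
```

```bash
python3 -c "
from h import *
to(.4555,.1694,.173,31)"
```

```text
t 14.9 pos [ 0.384  -0.2913  0.1733] yaw 16.62 w 0.0127 f [-0.9 -0.1 -4.1] q [-51.  18.  90.  -0.  71.  22.]
shift cm [ 2.003e+01 -4.210e+01  3.000e-02] turn -14.4
```

move_arm(
  series="0.3 -0.5 0 0 -1; 0.9 -1.8 0 -0.4 -1; 1.7 -3.6 0 -1 -1; 2.9 -6.1 0 -2 -1; 4.2 -8.8 0 -3 -1; 5.5 -11.6 0 -4 -1; 6.8 -14.3 0 -5 -1; 8.1 -17 0 -6 -1",
)

```text
time_s: 15.9
position: [0.4127, -0.103, 0.1734]
tool_rot: [[0.922, 0.386, 0.0], [0.386, -0.922, 0.0], [0.0, -0.0, -1.0]]
ft_force: [0.8, -0.2, -3.7]
grip_width: 0.013
gripper_force: 97.6
```

```bash
python3 -c "
from h import *
to(.4555,.1694,.173,31)"
```

```text
t 15.9 pos [ 0.4127 -0.103   0.1734] yaw 22.72 w 0.013 f [ 0.8 -0.2 -3.7] q [-30.  13.  98.   0.  69.  37.]
shift cm [ 14.47 -23.47   0.05] turn -8.3
```

move_arm(
  series="1.6 -2.6 0 -1 -1; 3.1 -5.1 0 -2 -1; 4.7 -7.7 0 -3 -1; 6.3 -10.2 0 -4 -1; 7.9 -12.8 0 -5 -1; 9.5 -15.4 0 -6 -1; 11 -17.9 0 -7 -1; 12.4 -20.1 0 -7.7 -1",
)

```text
time_s: 16.9
position: [0.4491, 0.1301, 0.1734]
tool_rot: [[0.862, 0.507, -0.001], [0.507, -0.862, 0.0], [-0.0, -0.001, -1.0]]
ft_force: [1.7, 0.2, -4.4]
grip_width: 0.0131
gripper_force: 97.6
```

```bash
python3 -c "
from h import *
to(.4555,.1694,.018,31)"
```

```text
t 16.9 pos [0.4491 0.1301 0.1734] yaw 30.44 w 0.0131 f [ 1.7  0.2 -4.4] q [ 2. 17. 92.  0. 71. 61.]
shift cm [ 2.54 -3.06 15.54] turn -0.6
```

move_arm(
  series="1.2 -1.5 0.3 -0.3 -1; 2 -2.4 1 -0.6 -1; 2.4 -2.9 2.4 -0.6 -1; 2.5 -3.1 4.2 -0.6 -1; 2.5 -3.1 6.4 -0.6 -1; 2.5 -3.1 8.8 -0.6 -1; 2.5 -3.1 11.2 -0.6 -1; 2.5 -3.1 13 -0.6 -1",
)

```text
time_s: 17.9
position: [0.4554, 0.1671, 0.0417]
tool_rot: [[0.858, 0.513, -0.002], [0.513, -0.858, -0.0], [-0.002, -0.001, -1.0]]
ft_force: [1.4, 0.1, -4.1]
grip_width: 0.0126
gripper_force: 97.6
```

move_arm(
  series="0 0 1 0 -1; 0 0 1.7 0 -1; 0 0 2.2 0 -1; 0 0 2.5 0 -1; 0 0 2.6 0 -1; 0 0 2.6 0 -0.75; 0 0 2.6 0 -0.72; 0 0 2.6 0 -0.7",
)

```text
time_s: 18.9
position: [0.4563, 0.1675, 0.0177]
tool_rot: [[0.858, 0.514, 0.001], [0.514, -0.858, 0.0], [0.001, 0.0, -1.0]]
ft_force: [-0.7, -1.5, 4.3]
grip_width: 0.0134
gripper_force: 69.2
```

move_arm(
  series="0 0 0 0 -0.69; 0 0 0 0 -0.69",
)

```text
time_s: 19.15
position: [0.4564, 0.1675, 0.0176]
tool_rot: [[0.858, 0.514, 0.001], [0.514, -0.858, 0.0], [0.001, 0.0, -1.0]]
ft_force: [-2.0, -0.6, 5.5]
grip_width: 0.0139
gripper_force: 44.9
```

move_arm(
  series="0 0 0 0 -0.68; 0 0 0 0 -0.68",
)

```text
time_s: 19.4
position: [0.4563, 0.1674, 0.0176]
tool_rot: [[0.858, 0.514, 0.001], [0.514, -0.858, 0.0], [0.001, 0.0, -1.0]]
ft_force: [-0.9, -0.2, 5.7]
grip_width: 0.0138
gripper_force: 20.2
```

move_arm(
  series="0 0 0 0 -0.67; 0 0 0 0 -0.67",
)

```text
time_s: 19.65
position: [0.4562, 0.1674, 0.0172]
tool_rot: [[0.858, 0.514, 0.0], [0.514, -0.858, 0.0], [0.0, -0.0, -1.0]]
ft_force: [0.3, -0.3, -0.9]
grip_width: 0.0139
gripper_force: 0.0
```

move_arm(
  series="0 0 0 0 -0.8; 0 0 0 0 -0.8; 0 0 -0.5 0 -0.8; 0 0 -1 0 -0.8; 0 0 -1.5 0 -0.8; 0 0 -2 0 -0.8; 0 0 -2 0 -0.8; 0 0 -2 0 -0.8",
  force=20,
)

```text
time_s: 20.65
position: [0.4561, 0.1674, 0.0374]
tool_rot: [[0.858, 0.514, 0.0], [0.514, -0.858, 0.0], [0.0, 0.0, -1.0]]
ft_force: [-1.8, -0.7, -0.6]
grip_width: 0.0137
gripper_force: 19.9
```

```bash
python3 -c "
from h import *
pts(['tray_grip','tray_spout','tray'],('top','side'))
s=observe(); print(s['ft_force'],s['wrist_torque'],s['gripper_force'])"
```

```text
top tray_grip []
top tray_spout [([0.595, 0.251, 0.006], 0.87)]
top tray [([0.579, -0.345, -0.001], 0.73)]
side tray_grip [([0.456, 0.165, 0.051], 0.75)]
side tray_spout [([0.593, 0.252, 0.005], 0.97)]
side tray [([0.536, 0.215, 0.006], 0.84)]
[-0.68759857 -0.04918637 -1.8235792 ] [ 0.0069499   0.03011941 -0.01602407] 19.890739917755127
```

move_arm(
  series="0 0 1 0 -0.8; 0 0 2 0 -0.8; 0 0 2 0 -0.67; 0 0 2 0 -0.67; 0 0 2 0 -0.9; 0 0 2 0 -0.9; 0 0 1.7 0 -0.9; 0 0 1 0 -0.9",
  force=100,
)

```text
time_s: 22.05
position: [0.4555, 0.1674, 0.0273]
tool_rot: [[0.858, 0.514, -0.002], [0.514, -0.858, -0.0], [-0.002, -0.001, -1.0]]
ft_force: [0.4, 0.5, -4.4]
grip_width: 0.0128
gripper_force: 97.3
```

```bash
python3 -c "
from h import *
pts(['tray_grip','tray_spout','tray'],('top','side'))
to(.3835,-.2915,.176,16.8)"
```

```text
top tray_grip [([0.591, -0.234, 0.074], 0.51)]
top tray_spout [([0.604, 0.254, 0.013], 0.61)]
top tray [([0.539, 0.219, 0.014], 0.91)]
side tray_grip [([0.459, 0.164, 0.043], 0.91)]
side tray_spout [([0.656, -0.233, -0.001], 0.72)]
side tray [([0.542, 0.217, 0.011], 0.59)]
t 22.45 pos [0.456  0.1674 0.0272] yaw 30.93 w 0.0126 f [-0.2 -0.4 -4.5] q [  6.  31. 100.  -0.  49.  65.]
shift cm [-29.81  35.64 -14.87] turn 14.1
```

move_arm(
  series="0 0 -0.8 0 -0.9; 0 0 -2.4 0 -0.9; 0 0 -4.5 0 -0.9; -0.3 0.4 -7 0 -0.9; -1 1.2 -9.5 0 -0.9; -2 2.4 -12 0.5 -0.9; -3.4 4.1 -13.8 1.1 -0.9; -5 6 -14.7 1.9 -0.9",
)

```text
time_s: 23.45
position: [0.444, 0.0897, 0.1757]
tool_rot: [[0.874, 0.485, 0.002], [0.485, -0.874, -0.0], [0.002, 0.001, -1.0]]
ft_force: [-0.2, 0.8, -4.0]
grip_width: 0.0122
gripper_force: 97.5
```

```bash
python3 -c "
from h import *
to(.3835,-.2915,.176,16.8)"
```

```text
t 23.45 pos [0.444  0.0897 0.1757] yaw 29.03 w 0.0122 f [-0.2  0.8 -4. ] q [-4. 15. 94. -0. 70. 57.]
shift cm [-2.379e+01  3.040e+01 -3.000e-02] turn 12.2
```

move_arm(
  series="-1.7 2.2 0 0.9 -0.9; -3.6 4.6 0 1.9 -0.9; -5.4 7 0 2.8 -0.9; -7.3 9.3 0 3.8 -0.9; -9.1 11.7 0 4.7 -0.9; -11 14.1 0 5.6 -0.9; -12.8 16.4 0 6.6 -0.9; -14.6 18.7 0 7.5 -0.9",
)

```text
time_s: 24.45
position: [0.4067, -0.145, 0.1748]
tool_rot: [[0.93, 0.366, 0.0], [0.366, -0.93, -0.0], [0.0, 0.001, -1.0]]
ft_force: [-0.2, -0.5, -4.2]
grip_width: 0.0129
gripper_force: 97.5
```

```bash
python3 -c "
from h import *
to(.3835,-.2915,.176,16.8)"
```

```text
t 24.45 pos [ 0.4067 -0.145   0.1748] yaw 21.49 w 0.0129 f [-0.2 -0.5 -4.2] q [-35.  13.  97.  -0.  69.  33.]
shift cm [-7.52 12.78 -0.11] turn 4.7
```

move_arm(
  series="-1.5 2.5 0 0.9 -0.9; -2.9 4.9 0 1.8 -0.9; -4.2 7.1 0 2.7 -0.9; -5.4 9.1 0 3.5 -0.9; -6.4 10.8 -0.1 4.1 -0.9; -7.1 12 -0.1 4.5 -0.9; -7.4 12.6 -0.1 4.7 -0.9; -7.5 12.8 -0.1 4.7 -0.9",
)

```text
time_s: 25.45
position: [0.3843, -0.2907, 0.1753]
tool_rot: [[0.957, 0.29, -0.0], [0.29, -0.957, 0.0], [-0.0, -0.0, -1.0]]
ft_force: [-0.6, 0.9, -3.8]
grip_width: 0.0126
gripper_force: 97.6
```

```bash
python3 -c "
from h import *
to(.3835,-.2915,.176,16.8)
pts(['tray_spout','trafo','heatsink','capacitor'],('side',),k=2)"
```

```text
t 25.45 pos [ 0.3843 -0.2907  0.1753] yaw 16.83 w 0.0126 f [-0.6  0.9 -3.8] q [-51.  18.  90.   0.  72.  22.]
shift cm [-0.1   0.06 -0.07] turn 0.0
side tray_spout [([0.544, -0.239, 0.165], 0.8)]
side trafo [([0.485, -0.243, 0.162], 0.63), ([0.445, -0.293, 0.168], 0.46)]
side heatsink [([0.497, -0.276, 0.173], 0.55), ([0.495, -0.282, 0.163], 0.43)]
side capacitor [([0.426, -0.254, 0.164], 0.6), ([0.43, -0.252, 0.175], 0.47)]
```

move_arm(
  series="0 0 0 0 -0.69; 0 0 0 0 -0.69",
)

```text
time_s: 25.95
position: [0.3843, -0.2906, 0.1754]
tool_rot: [[0.957, 0.29, 0.0], [0.29, -0.957, -0.0], [0.0, 0.0, -1.0]]
ft_force: [0.1, 0.1, -4.2]
grip_width: 0.0135
gripper_force: 44.9
```

move_arm(
  series="0 0 0 0 -0.685",
)

```text
time_s: 26.08
position: [0.3843, -0.2906, 0.1753]
tool_rot: [[0.957, 0.29, -0.0], [0.29, -0.957, 0.0], [-0.0, -0.0, -1.0]]
ft_force: [0.1, -0.5, -4.3]
grip_width: 0.0138
gripper_force: 32.2
```

```bash
python3 -c "
from h import *
pts(['tray_spout','tray_grip'],('side','top'))"
```

```text
side tray_spout [([0.544, -0.239, 0.164], 0.73)]
side tray_grip [([0.389, -0.294, 0.192], 0.85)]
top tray_spout [([0.546, -0.242, 0.162], 0.76)]
top tray_grip [([0.429, -0.253, 0.162], 0.69)]
```

move_arm(
  series="0 0 0 0 -0.68; 0 0 0 0 -0.72",
)

```text
time_s: 26.62
position: [0.3842, -0.2907, 0.1752]
tool_rot: [[0.957, 0.289, -0.0], [0.289, -0.957, 0.0], [-0.0, -0.0, -1.0]]
ft_force: [0.4, 0.2, -3.1]
grip_width: 0.0134
gripper_force: 59.4
```

```bash
python3 -c "
from h import *
pts(['tray_spout','tray_grip'],('side',))"
```

```text
side tray_spout [([0.525, -0.247, 0.112], 0.61)]
side tray_grip [([0.383, -0.297, 0.189], 0.59)]
```

move_arm(
  series="0 0 0 0 -0.68; 0 0 0 0 -0.72",
)

```text
time_s: 27.02
position: [0.3842, -0.2907, 0.1753]
tool_rot: [[0.957, 0.289, -0.0], [0.289, -0.957, 0.0], [-0.0, -0.0, -1.0]]
ft_force: [0.1, 0.2, -4.1]
grip_width: 0.0131
gripper_force: 59.5
```

```bash
python3 -c "
from h import *
pts(['tray_spout','tray_grip','trafo','heatsink','capacitor'],('side',),k=2)
cv2.imwrite('pics/s4.png',cv2.resize(cam('side')['pixels'][100:260,270:470],None,fx=3,fy=3))"
```

```text
side tray_spout [([0.514, -0.249, 0.093], 0.96), ([0.512, 0.218, 0.0], 0.65)]
side tray_grip [([0.382, -0.291, 0.19], 0.9), ([0.375, 0.017, 0.001], 0.72)]
side trafo [([0.448, -0.291, 0.129], 0.69), ([0.494, -0.24, 0.101], 0.56)]
side heatsink [([0.508, -0.273, 0.11], 0.63), ([0.451, 0.383, -0.001], 0.59)]
side capacitor [([0.436, -0.251, 0.14], 0.56), ([0.434, -0.252, 0.127], 0.45)]
```

View pics/s4.png

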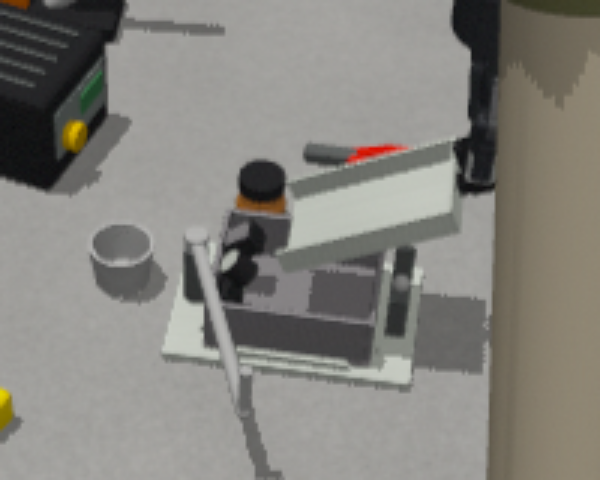

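move_arm(
  series="0 0 0 0 -0.72; 0 0 0 0 -0.72; 0 0 0 0 -0.72",
)

```text
time_s: 27.75
position: [0.3843, -0.2907, 0.1754]
tool_rot: [[0.957, 0.289, 0.0], [0.289, -0.957, -0.0], [0.0, 0.0, -1.0]]
ft_force: [0.1, 0.7, -2.5]
grip_width: 0.0132
gripper_force: 59.7
```

```bash
python3 -c "
from h import *
pts(['tray_spout','trafo','heatsink','capacitor','kit_box'],('side',),k=2)
cv2.imwrite('pics/s5.png',cv2.resize(cam('side')['pixels'][130:240,300:430],None,fx=4,fy=4))"
```

```text
side tray_spout [([0.513, -0.247, 0.091], 0.97)]
side trafo [([0.373, 0.015, -0.0], 0.74), ([0.506, -0.275, 0.037], 0.58)]
side heatsink [([0.555, -0.265, 0.027], 0.55), ([0.566, -0.261, 0.026], 0.46)]
side capacitor [([0.524, -0.225, 0.027], 0.39), ([0.53, -0.223, 0.024], 0.38)]
side kit_box [([0.511, -0.261, 0.009], 0.98)]
```

View pics/s5.png

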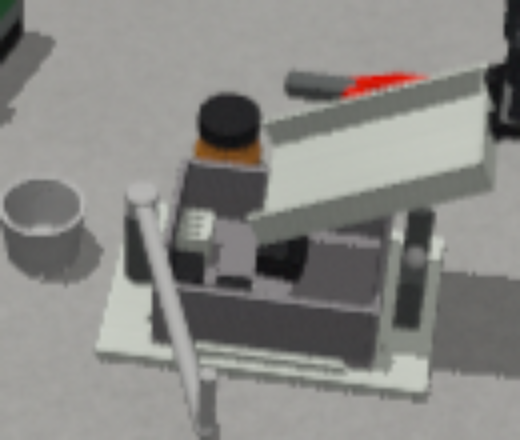

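```bash
python3 -c "
from h import *
to(.4555+.026,.169+.016,.235,31)"
```

```text
t 28.1 pos [ 0.3843 -0.2907  0.1753] yaw 16.82 w 0.0132 f [-0.1 -0.  -2.5] q [-51.  18.  90.   0.  72.  22.]
shift cm [ 23.07 -42.72  -5.97] turn -14.2
```

move_arm(
  series="0 0 -1 0 -0.72; 0 0 -3 0 -0.72; 0 0 -5 0 -0.72; 0.5 -0.9 -6 0 -0.72; 1.7 -3.1 -6 -0.5 -0.72; 3.3 -6.2 -6 -1.5 -0.72; 5 -9.3 -6 -2.6 -0.72; 6.7 -12.4 -6 -3.7 -0.72",
)

```text
time_s: 29.1
position: [0.4124, -0.1508, 0.2354]
tool_rot: [[0.936, 0.351, -0.0], [0.351, -0.936, 0.0], [-0.0, -0.0, -1.0]]
ft_force: [0.2, -1.3, -2.2]
grip_width: 0.0132
gripper_force: 59.7
```

```bash
python3 -c "
from h import *
to(.4555+.026,.169+.016,.235,31)
pts(['trafo','heatsink','capacitor','kit_box','jar'],('top',),k=2)"
```

```text
t 29.1 pos [ 0.4124 -0.1508  0.2354] yaw 20.56 w 0.0132 f [ 0.2 -1.3 -2.2] q [-36.  10.  90.   0.  79.  34.]
shift cm [ 18.26 -29.02   0.05] turn -10.4
top trafo []
top heatsink [([0.564, -0.26, 0.027], 0.52), ([0.559, -0.266, 0.031], 0.42)]
top capacitor []
top kit_box [([0.564, -0.261, 0.027], 0.26)]
top jar [([0.582, -0.344, -0.0], 0.59)]
```

move_arm(
  series="2.1 -3.3 0 -1.2 -0.72; 4.2 -6.7 0 -2.4 -0.72; 6.3 -10 0 -3.6 -0.72; 8.4 -13.4 0 -4.8 -0.72; 10.5 -16.7 0 -6 -0.72; 12.6 -20 0 -7.2 -0.72; 14.7 -23.4 0 -8.4 -0.72; 16.4 -26.1 0 -9.4 -0.72",
)

```text
time_s: 30.4
position: [0.4751, 0.1501, 0.2351]
tool_rot: [[0.867, 0.499, -0.0], [0.499, -0.867, 0.0], [-0.0, -0.0, -1.0]]
ft_force: [0.0, -0.3, -2.3]
grip_width: 0.0133
gripper_force: 60.1
```

```bash
python3 -c "
from h import *
to(.4555+.026,.169+.016,.115,31)"
```

```text
t 30.4 pos [0.4751 0.1501 0.2351] yaw 29.91 w 0.0133 f [ 0.  -0.3 -2.3] q [ 4. 16. 82.  0. 82. 64.]
shift cm [ 2.3  -2.7  12.01] turn -1.1
```

move_arm(
  series="1 -1.2 0.5 -0.5 -0.72; 1.8 -2.1 2 -1.1 -0.72; 2.2 -2.6 4.5 -1.1 -0.72; 2.3 -2.7 7 -1.1 -0.72; 2.3 -2.7 9.5 -1.1 -0.72; 2.3 -2.7 11.3 -1.1 -0.72; 2.3 -2.7 12 -1.1 -0.72; 2.3 -2.7 12 -1.1 -0.72",
)

```text
time_s: 31.4
position: [0.4811, 0.1838, 0.115]
tool_rot: [[0.857, 0.515, -0.001], [0.515, -0.857, -0.0], [-0.001, -0.0, -1.0]]
ft_force: [0.4, 0.2, -2.8]
grip_width: 0.0132
gripper_force: 60.0
```

```bash
python3 -c "
from h import *
to(.4555,.169,.018,31)
pts(['tray_spout','tray_grip'],('side','top'))"
```

```text
t 31.4 pos [0.4811 0.1838 0.115 ] yaw 30.98 w 0.0132 f [ 0.4  0.2 -2.8] q [ 8. 25. 90. -0. 65. 67.]
shift cm [-2.94 -0.04  9.7 ] turn -0.0
side tray_spout [([0.595, 0.26, 0.029], 0.98)]
side tray_grip [([0.482, 0.178, 0.128], 0.71)]
top tray_spout []
top tray_grip []
```

move_arm(
  series="0 0 1.2 0 -0.72; 0 0 2.1 0 -0.68; -0.5 0 3 0 -0.68; -1 0 3.8 0 -0.68; -1.7 0 5.1 0 -0.68; -2.2 0 6.5 0 -0.68; -2.7 0 7.9 0 -0.68; -3 0 9.2 0 -0.68",
)

```text
time_s: 32.7
position: [0.4551, 0.1685, 0.0228]
tool_rot: [[0.857, 0.515, 0.0], [0.515, -0.857, 0.0], [0.0, 0.0, -1.0]]
ft_force: [-0.8, -0.8, -0.9]
grip_width: 0.0135
gripper_force: 18.7
```

```bash
python3 -c "
from h import *
to(.4555,.169,.018,31)
pts(['tray_spout','tray_grip','tray'],('side','top'))"
```

```text
t 32.7 pos [0.4551 0.1685 0.0228] yaw 31.01 w 0.0135 f [-0.8 -0.8 -0.9] q [  6.  31. 101.   0.  48.  65.]
shift cm [ 0.06 -0.02  0.48] turn 0.0
side tray_spout [([0.594, 0.259, 0.005], 0.86)]
side tray_grip [([0.457, 0.166, 0.035], 0.91)]
side tray [([0.541, 0.22, 0.002], 0.65)]
top tray_spout [([0.603, 0.255, 0.005], 0.74)]
top tray_grip [([0.531, -0.22, 0.026], 0.63)]
top tray [([0.538, 0.221, 0.004], 0.9)]
```

move_arm(
  series="0 0 0.3 0 -0.68; 0 0 0.5 0 -0.68; 0 0 0.5 0 -0.66; 0 0 0.5 0 -0.6; 0 0 0.5 0 -0.4; 0 0 0.5 0 -0.2; 0 0 -1 0 -0.1; 0 0 -4 0 -0.1",
)

```text
time_s: 34.1
position: [0.4548, 0.1686, 0.0631]
tool_rot: [[0.857, 0.515, -0.003], [0.515, -0.857, -0.0], [-0.002, -0.001, -1.0]]
ft_force: [-0.1, -0.7, 0.6]
grip_width: 0.0388
gripper_force: 0.0
```

move_arm(
  series="0 0 -4 0 -0.1; 0 0 -8 0 -0.5; 0 0 -12 0 -1; 0 0 -15 0 -1",
)

```text
time_s: 34.6
position: [0.4554, 0.1688, 0.2151]
tool_rot: [[0.857, 0.515, 0.002], [0.515, -0.857, 0.0], [0.001, 0.001, -1.0]]
ft_force: [-0.3, 0.3, 0.2]
grip_width: -0.0002
gripper_force: 0.0
```

```bash
python3 -c "
from h import *
to(.42,-.02,.18,31)
pts(['tray_spout','tray_grip','tray'],('side','top'))
pts(['keeper_hinge','keeper_pin','kit_box','trafo','heatsink','capacitor'],('side','top'),k=2)
d=cam('top')
cv2.imwrite('pics/t6.png',cv2.resize(d['pixels'][170:350,150:510],None,fx=2.2,fy=2.2))"
```

```text
t 34.6 pos [0.4554 0.1688 0.2151] yaw 31.03 w -0.0002 f [-0.3  0.3  0.2] q [ 6. 16. 86.  0. 78. 65.]
shift cm [-12.77  14.35   3.5 ] turn 0.0
side tray_spout [([0.597, 0.257, 0.003], 0.67)]
side tray_grip [([0.458, 0.167, 0.032], 0.67)]
side tray [([0.541, 0.217, 0.001], 0.55)]
top tray_spout []
top tray_grip [([0.453, 0.168, 0.036], 0.8)]
top tray []
side keeper_hinge []
side keeper_pin [([0.483, -0.083, 0.106], 0.4)]
side kit_box [([0.479, -0.085, 0.102], 0.46)]
side trafo []
side heatsink []
side capacitor [([0.455, 0.165, 0.033], 0.59), ([0.542, 0.217, 0.0], 0.41)]
top keeper_hinge [([0.589, -0.236, 0.071], 0.72)]
top keeper_pin [([0.476, -0.082, 0.1], 0.68)]
top kit_box [([0.505, -0.253, 0.008], 0.91)]
top trafo [([0.549, -0.225, 0.025], 0.62), ([0.509, -0.272, 0.032], 0.57)]
top heatsink [([0.555, -0.265, 0.026], 0.71), ([0.563, -0.263, 0.024], 0.67)]
top capacitor [([0.52, -0.223, 0.032], 0.66)]
```

View pics/t6.png

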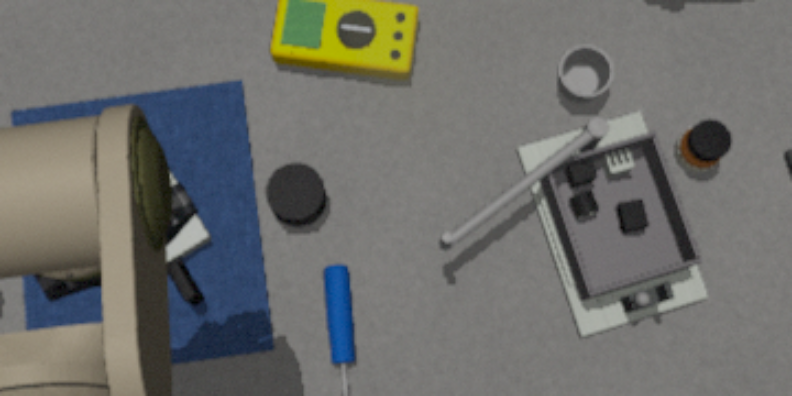

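```bash
python3 -c "
from h import *
d=cam('top'); print(unproj(d,[[442.3,305.5]],.07))
to(.477,-.083,.17,-54)"
```

```text
[[ 0.42379977 -0.26392391  0.07      ]]
t 35.8 pos [0.4554 0.1687 0.2133] yaw 31.02 w 0.0002 f [-0.7  0.3 -0.9] q [ 6. 16. 86.  0. 78. 65.]
shift cm [-11.12  22.69   4.33] turn 85.0
```

move_arm(
  series="-1.4 2.8 0 10.6 -1; -2.8 5.7 0 21.2 -1; -4.2 8.5 0 31.9 -0.8; -5.6 11.3 0 42.5 -0.6; -7 14.2 0 53 -0.4; -8.3 17 0 63.5 -0.1; -9.7 19.8 0 74 -0.05; -11.1 22.7 1 84 -0.05",
)

```text
time_s: 36.8
position: [0.4776, -0.0842, 0.2038]
tool_rot: [[0.597, -0.802, 0.002], [-0.802, -0.597, -0.001], [0.001, -0.001, -1.0]]
ft_force: [-0.3, 0.3, -0.3]
grip_width: 0.0403
gripper_force: 0.0
```

```bash
python3 -c "
from h import *
pts(['keeper_pin'],('side','top','wrist'),k=2)
to(.477,-.083,.088,-54)
cv2.imwrite('pics/w7.png',cam('wrist')['pixels'])"
```

```text
side keeper_pin [([0.481, -0.085, 0.103], 0.49), ([0.511, -0.258, 0.011], 0.29)]
top keeper_pin [([0.562, -0.262, 0.025], 0.64), ([0.477, -0.082, 0.1], 0.57)]
wrist keeper_pin [([0.478, -0.082, 0.102], 0.87)]
t 37.1 pos [ 0.4772 -0.0824  0.2036] yaw -52.86 w 0.0408 f [1.  0.7 0. ] q [-24.  17.  87.   0.  76. 119.]
shift cm [ 0.04  0.06 11.56] turn 1.1
```

View pics/w7.png

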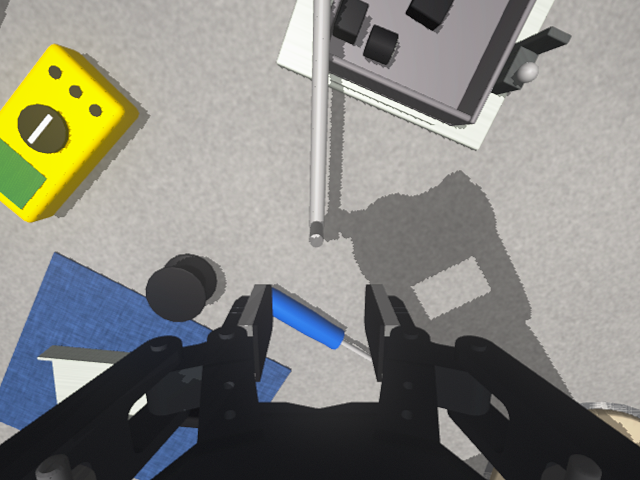

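move_arm(
  series="0 0 4 1 -0.05; 0 0 8 1 -0.05; 0 0 10.5 1 -0.05; 0 0 11.5 1 -0.05; 0 0 11.5 1 -0.3; 0 0 11.5 1 -0.5; 0 0 11.5 1 -0.5",
)

```text
time_s: 38.02
position: [0.4776, -0.0831, 0.0891]
tool_rot: [[0.588, -0.809, 0.002], [-0.809, -0.588, -0.001], [0.001, -0.001, -1.0]]
ft_force: [-0.0, -0.4, 1.1]
grip_width: 0.0211
gripper_force: 0.0
```

```bash
cat >> h.py <<'E'
def arc(angles,z=.088,H=(.5875,-.2355),r=.186):
    s=observe(); R=np.array(s["tool_rot"]); y0=np.degrees(np.arctan2(R[1,0],R[0,0]))
    print("t",s["time_s"],"phi",y0+180,np.round(s["position"],4))
    for a in angles:
        p=np.array([H[0]+r*np.cos(np.radians(a)),H[1]+r*np.sin(np.radians(a)),z])
        print(np.round(R.T@(p-s["position"])*100,1),round(y0-(a-180),1),end="; ")
E
python3 -c "
from h import *
arc(range(130,170,5))"
```

```text
t 38.025 phi 126.03409547149684 [ 0.4776 -0.0831  0.0891]
[0.2 1.4 0.1] -4.0; [0.4 3.  0.1] -9.0; [0.7 4.6 0.1] -14.0; [1.2 6.1 0.1] -19.0; [1.8 7.6 0.1] -24.0; [2.5 9.1 0.1] -29.0; [ 3.4 10.5  0.1] -34.0; [ 4.3 11.8  0.1] -39.0;
```

move_arm(
  series="0.1 0.7 0 -2 -0.5; 0.3 2 0 -6 -0.5; 0.6 3.6 0 -11 -0.5; 1 5.2 0 -16 -0.5; 1.5 6.8 0 -21 -0.5; 2.1 8.3 0 -26 -0.5; 2.9 9.8 0 -31.5 -0.5; 3.7 11 0 -36 -0.5",
)

```text
time_s: 39.02
position: [0.41, -0.1783, 0.0889]
tool_rot: [[0.952, -0.306, 0.001], [-0.306, -0.952, -0.001], [0.001, 0.0, -1.0]]
ft_force: [0.9, 0.2, 0.2]
grip_width: 0.0212
gripper_force: 0.2
```

```bash
python3 -c "
from h import *
pts(['keeper_pin'],('side','top','wrist'))
arc(range(166,192,3))"
```

```text
side keeper_pin [([0.413, -0.173, 0.102], 0.84)]
top keeper_pin [([0.66, -0.232, -0.003], 0.67)]
wrist keeper_pin [([0.409, -0.174, 0.096], 0.57)]
t 39.325 phi 161.97537813921048 [ 0.4102 -0.1772  0.0885]
[0.1 1.4 0. ] -4.0; [0.2 2.3 0. ] -7.0; [0.3 3.3 0. ] -10.0; [0.5 4.3 0. ] -13.0; [0.8 5.2 0. ] -16.0; [1.1 6.1 0. ] -19.0; [1.4 7.  0. ] -22.0; [1.8 7.9 0. ] -25.0; [2.2 8.8 0. ] -28.0;
```

move_arm(
  series="0.1 1.2 0 -3.5 -0.5; 0.2 2.3 0 -7 -0.5; 0.4 3.6 0 -11 -0.5; 0.7 4.9 0 -15 -0.5; 1 5.9 0 -18.5 -0.5; 1.3 6.7 0 -21 -0.5; 1.4 7 0 -22 -0.5",
)

```text
time_s: 40.2
position: [0.402, -0.2484, 0.0883]
tool_rot: [[0.998, 0.07, 0.0], [0.07, -0.998, 0.0], [0.0, -0.0, -1.0]]
ft_force: [0.3, 0.8, -0.3]
grip_width: 0.0215
gripper_force: 0.2
```

```bash
python3 -c "
from h import *
pts(['keeper_pin'],('side','wrist'))
arc(np.arange(185,200,1.5))"
```

```text
side keeper_pin [([0.402, -0.242, 0.102], 0.96)]
wrist keeper_pin [([0.403, -0.242, 0.097], 0.67)]
t 40.4 phi 183.99867606344696 [ 0.4018 -0.2481  0.0883]
[0.  0.4 0. ] -1.0; [0.  0.8 0. ] -2.5; [0.1 1.3 0. ] -4.0; [0.1 1.8 0. ] -5.5; [0.2 2.3 0. ] -7.0; [0.2 2.8 0. ] -8.5; [0.3 3.3 0. ] -10.0; [0.4 3.7 0. ] -11.5; [0.5 4.2 0. ] -13.0; [0.6 4.7 0. ] -14.5;
```

move_arm(
  series="0 0.5 0 -1 -0.5; 0 1 0 -3 -0.5; 0.1 1.5 0 -4.5 -0.5; 0.1 1.9 0 -6 -0.5; 0.2 2.3 0 -7 -0.5; 0.2 2.7 0 -8 -0.5; 0.3 3 0 -9 -0.5",
)

```text
time_s: 41.28
position: [0.4068, -0.2787, 0.0883]
tool_rot: [[0.974, 0.226, -0.0], [0.226, -0.974, -0.0], [-0.0, 0.0, -1.0]]
ft_force: [-1.6, 0.7, -0.9]
grip_width: 0.0215
gripper_force: 0.7
```

```bash
python3 -c "
from h import *
pts(['keeper_pin'],('side','wrist'))
to(.4,-.28,.088,13)"
```

```text
side keeper_pin [([0.406, -0.276, 0.104], 0.63)]
wrist keeper_pin [([0.408, -0.272, 0.099], 0.89)]
t 41.48 pos [ 0.407  -0.2787  0.0884] yaw 13.01 w 0.0215 f [ 0.1  0.  -0.1] q [-48.  26.  96.  -0.  59.  29.]
shift cm [-0.71 -0.03  0.04] turn 0.0
```

move_arm(
  series="0 0.2 0 0 -0.5; 0 0.4 0 0 -0.5; 0 0.5 0 0 -0.5",
)

```text
time_s: 41.85
position: [0.4081, -0.2833, 0.0884]
tool_rot: [[0.974, 0.225, 0.0], [0.225, -0.974, -0.0], [0.0, 0.0, -1.0]]
ft_force: [-0.3, -0.6, 0.3]
grip_width: 0.021
gripper_force: 0.1
```

move_arm(
  series="0 0.2 0 0 -0.5; 0 0.3 0 0 -0.5; 0 0.4 0 0 -0.5",
)

```text
time_s: 42.22
position: [0.4089, -0.2871, 0.0883]
tool_rot: [[0.974, 0.225, -0.0], [0.225, -0.974, 0.0], [-0.0, -0.0, -1.0]]
ft_force: [0.9, -0.2, 0.0]
grip_width: 0.0215
gripper_force: 0.2
```

```bash
python3 -c "
from h import *
pts(['keeper_pin'],('side','wrist'))
cv2.imwrite('pics/w8.png',cam('wrist')['pixels'])"
```

```text
side keeper_pin [([0.409, -0.284, 0.102], 0.66)]
wrist keeper_pin [([0.408, -0.278, 0.1], 0.94)]
```

View pics/w8.png

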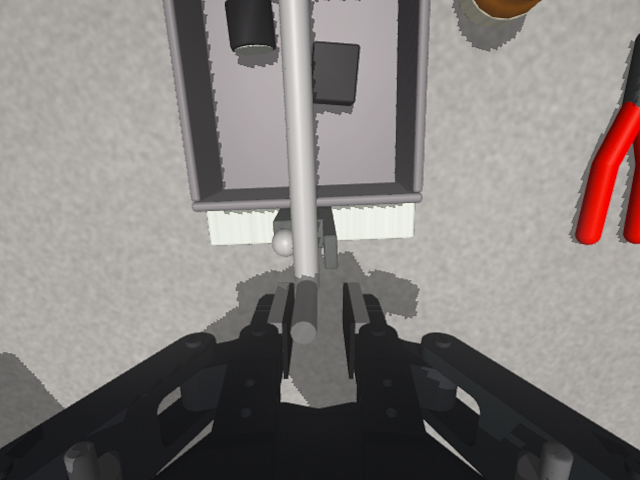

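move_arm(
  series="0 0.2 0 0 -0.5; 0 0.3 0 0 -0.5; 0 0.3 0 0 -0.5",
)

```text
time_s: 42.85
position: [0.4092, -0.2886, 0.0882]
tool_rot: [[0.974, 0.225, -0.001], [0.225, -0.974, 0.003], [-0.0, -0.003, -1.0]]
ft_force: [0.6, 5.9, 3.6]
grip_width: 0.0214
gripper_force: 3.3
```

move_arm(
  series="0 0.2 0 -1 -0.5; 0 0.3 0 -1 -0.5; 0 0.3 0 -1 -0.5",
)

```text
time_s: 43.22
position: [0.4094, -0.2889, 0.0879]
tool_rot: [[0.97, 0.242, -0.003], [0.243, -0.97, 0.009], [-0.001, -0.009, -1.0]]
ft_force: [-0.9, 18.2, 8.1]
grip_width: 0.0215
gripper_force: 8.9
```

```bash
python3 -c "
from h import *
pts(['keeper_pin'],('side','wrist'))"
```

```text
side keeper_pin [([0.411, -0.283, 0.106], 0.76)]
wrist keeper_pin [([0.407, -0.284, 0.099], 0.6)]
```

move_arm(
  series="0 -0.4 0 0 -0.5; 0 -0.8 0 0 -0.5; 0 -0.8 0 0 -0.4; 0 -0.8 -1 0 -0.3; 0 -0.8 -3 0 -0.1; 0 -0.8 -6 0 -0.1; 0 -0.8 -10 0 -0.1; -4 -0.8 -14 0 -0.1",
)

```text
time_s: 44.42
position: [0.37, -0.2949, 0.2302]
tool_rot: [[0.97, 0.245, 0.001], [0.245, -0.97, -0.001], [0.001, 0.001, -1.0]]
ft_force: [-1.0, -0.8, 0.4]
grip_width: 0.0385
gripper_force: 0.0
```

```bash
python3 -c "
from h import *
to(.4,-.28,.25,13)
pts(['keeper_pin','keeper_hinge','trafo','heatsink','capacitor'],('side','wrist'),k=2)
pts(['tray_spout','tray_grip','tray'],('side','top'))
cv2.imwrite('pics/w9.png',cam('wrist')['pixels'])"
```

```text
t 44.42 pos [ 0.37   -0.2949  0.2302] yaw 14.16 w 0.0385 f [-1.  -0.8  0.4] q [-53.  14.  86.   0.  80.  23.]
shift cm [ 3.27 -0.71 -1.98] turn 1.2
side keeper_pin [([0.411, -0.283, 0.103], 0.61)]
side keeper_hinge [([0.584, -0.238, 0.076], 0.66)]
side trafo [([0.545, -0.228, 0.024], 0.6), ([0.505, -0.274, 0.036], 0.55)]
side heatsink [([0.556, -0.265, 0.029], 0.62), ([0.566, -0.261, 0.023], 0.57)]
side capacitor [([0.532, -0.22, 0.026], 0.43), ([0.523, -0.225, 0.026], 0.35)]
wrist keeper_pin [([0.412, -0.281, 0.1], 0.6)]
wrist keeper_hinge [([0.509, -0.257, 0.001], 0.32)]
wrist trafo [([0.513, -0.276, 0.034], 0.65), ([0.372, 0.021, 0.003], 0.48)]
wrist heatsink []
wrist capacitor [([0.532, -0.224, 0.026], 0.98), ([0.522, -0.224, 0.027], 0.75)]
side tray_spout [([0.599, 0.258, 0.007], 0.62)]
side tray_grip [([0.458, 0.168, 0.031], 0.55)]
side tray [([0.539, 0.219, 0.001], 0.93)]
top tray_spout [([0.602, 0.257, 0.006], 0.58)]
top tray_grip [([0.455, 0.168, 0.034], 0.97)]
top tray [([0.54, 0.219, 0.004], 0.6)]
```

View pics/w9.png

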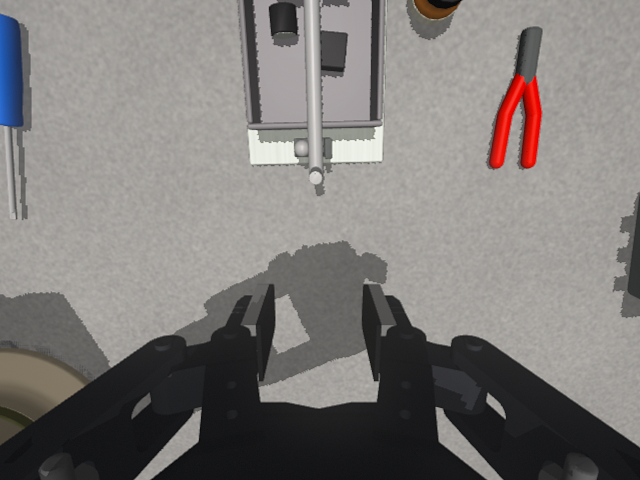

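```bash
python3 -c "
from h import *
print(order.close_job())"
```

```text
the job is handed in; nothing more can be done
None
```

The job is handed in at about 44 s: all four components are in the kit box, the empty tray is back flat on its mat, and the keeper bar is home behind its spring ball.

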